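# Feel for the hidden release groove on the goniometer's edge

## Robot

A 6-joint arm with a two-finger parallel gripper is mounted at the origin on the work surface. World frame = base frame: x ahead of the robot, y to its left, z up, the work surface at z = 0. Lengths are in mm, angles in rad, forces in N, time in s.
With the tool pointing down it reaches from about 350 to 875 mm from the base axis. Payload 4.2 kg.
Tool frame: the origin (TCP) lies midway between the tips of the shut fingers; the grasp point (between the pads) lies 19 mm behind it; z points along the fingers, y is the line along which they close (so a half turn about z gives the same grasp; the last joint's range is limited). The gripper opens to 85 mm and grips with 20 to 120 N. Pads are 22 mm wide; open, the fingers measure 114 mm over their backs; the gripper's body (76 mm by 85 mm) begins 54 mm behind the grasp point. The pads swing forward as they close: fully open they stand 13 mm farther back than shut.
Start: joints at [-0.852, 0.385, 0.008, 0, -1.194, -0.259], TCP at [277.367, -560.06, 204.212] pointing down, gripper open.
Joint ranges: [-3.14, 3.14], [-1.21, 2.06], [-1.07, 1.41], [-3.16, 2.05], [-2.99, -0.16], [-3.1, 3.1]. Speed limits (rad/s): [2.79, 2.79, 3.14, 3.14, 3.14, 3.14].

## Interface

Orientations are given as a unit quaternion [x, y, z, w].
In Python, from bench import arm, eyes, nets gives the robot as it stands.
- The arm moves only by the tool apply_moves, never from a script. Its arguments are lists of equal length, an entry for each row: "delta_rot": the turn, a rotation vector about the tool's x, y, z as a fraction of full scale, a list of three; "xyz": the shift along the tool's x, y, z as a fraction of full scale, a list of three; "hand": the gripper command: -1 is fully open, 1 is shut, values between are in proportion. In form: {"delta_rot": [[ax, ay, az], ...], "xyz": [[dx, dy, dz], ...], "hand": [hand, ...]}. A call has 1 to 20 rows; each row shifts and turns the commanded pose from where the row before left it, along the tool's axes as they then stand; what a row does not reach is not made up. Full scale, the value 1, is 0.025 m for a shift and 6 degrees for a turn. A row lasts 1/12 s, in which the tool goes at most 41.7 mm and 7.16 degrees, less where a joint would pass 70% of its speed; a pose out of reach is approached as far as the arm can. A call with a number of a shift or a turn outside -1 to 1 is refused whole. A call with a gripper value outside its range is refused whole. The fingers move at their own pace and stop on an object; the grip force is fixed at half the most. Time passes only in rows, so rows that do not move let the fingers close. It gives the time, the measured TCP pose, the force, the opening and the grip force at its end, in the units of the state.
- arm.read_state(): the state, without advancing time (a new reading comes with each control period).
- eyes.get_image(name): name is "side" or "top" or "wrist"; returns a dict with "frame" (400x640x3 uint8, red, green, blue), "range_z" (400x640 float32, mm along the optical axis (not along the pixel's ray), 0 where there is no reading), "camera_matrix" (3x3 intrinsics, pixels), "dist" ([k1, k2, p1, p2, k3] as OpenCV has them; the pictures are not rectified), "R" (3x3) and "t" (3): a world point X has camera coordinates R X + t; the wrist camera has in their place "hand_eye" (4x4, takes a point from camera to tool coordinates, whose origin is the TCP and whose axes are the flange's). Camera axes: x right, y down, z forward; pixel columns grow to the right and rows downward; lengths in mm; the calibration is good to about 2 mm. A picture is of the moment at which its call begins: read the wrist's pose just before it.
- arm.job_done(): hands the job in; it is judged then, once.
Trained networks look in a picture, given as the dict that the camera call returned (one of the last four; its "shot" number tells which), for a name from the list of things; names that differ only in an ending like _2 or _b are one class to them, and where a whole thing is asked for, a point or a joint stands for the part that bears it (a point fixed in the world has none). Each returns a list of dicts, best first, with "score" (0 to 1); they miss things now and then, are a little off and sometimes report something else, mostly with a low value. They report only what shows in the picture. A call takes as long as a camera call.
- nets.look_for(name, picture): "bbox" ([left, top, right, bottom] in pixels, round what is visible of it).
- nets.masks_of(name, picture): "region" (400x640 bool, what is visible of it) and "bbox" ([left, top, right, bottom] in pixels, round what is visible of it).
The state is a dict: "clock": time; "joints": joint angles; "joint_vel": joint speeds; "joint_efforts": joint torques, N m; "position": TCP position; "ee_rot": TCP orientation; "contact_force": force on the tool from outside, world axes, zero at the start; "wrist_torque": the same for the moment, N m; "gripper_width": finger opening in mm; "grasp_force": force on a finger pad.
Only numpy, scipy, OpenCV 4.12 (cv2) and the standard library are available. Lean on these libraries where they do the work, as an engineer would, in place of code of your own. Each camera call takes 0.05 s, during which the arm holds its last target. There are 200 camera calls.

## Task

The sample drawer of the contact-angle instrument opens by a black release key sunk in a groove somewhere along the black raised lip at its front edge. Lay a fingertip on top of the lip close to one of its two ends, sweep along the lip until you find the groove, and press the key inside it fully down so that the drawer pops out; then take the hand away. Do not touch the drawer itself, and leave the vial, wash bottle and slide box where they stand.

Things in the scene. Friction and masses are not known exactly. Their poses are not given: they have to be found in the camera images.
- goniometer: Contact-angle instrument fixed to the table: aluminium base 242 x 530 mm, flat deck 60 mm high, sample stage and two columns on its rear, black lip along its front edge. Origin on the table under the middle of the lip; x to the instrument's rear (away from the robot), y left along the lip, z up. Only the lip and the key need touching.
- edge_middle (a point): Middle of the lip's top (90 mm above the table); NOT the groove. The lip is a straight rigid bar along the instrument's y, 24 mm thick (x -12 to 12 mm), 410 mm long, 30 mm above the deck, free space above and both sides. Its level top has one groove, 44 mm long along y, open to front and rear; its middle lies anywhere from y = -60 to 60 mm: feel or look for it.
- edge_left_end (a point): Left (+y) end of the lip's top, on its centre line, 205 mm from the middle. Lay the fingertip on the lip 120 to 195 mm from the middle, here or at the other end, then sweep inwards.
- edge_right_end (a point): Right (-y) end of the lip's top, on its centre line, 205 mm from the middle.
- stage_top (a point): Middle of the top of the black sample stage (80 mm square, 103 mm above the table), 185 mm behind the lip. Either side of it stand the columns with fittings, up to 280 mm high, 125 to 225 mm behind the lip and from 122 mm sideways outward: keep the hand off them.
- release_key (a joint): How far the black key is pressed down: 0 up, 0.006 m fully down at a hard stop. The key (41 mm along the lip, 22 mm across) is the floor of the groove, its flat top 10 mm below the top of the lip when up, 16 mm when down. It gives way at 3 to 6 N, with no spring: it stays where it is left.
- drawer (a joint): How far the grey-fronted drawer (200 mm wide, 13 to 47 mm above the table, under the lip in the front face) stands out towards the robot: 0 shut, 0.024 m out. The key drives it: 4 mm out for each mm that the key goes down.
- vial: Loose amber glass vial, 22 mm across and 44 mm high, standing on the instrument's deck behind the lip; origin under its middle. Bystander.
- wash_bottle: Loose white plastic bottle, 60 mm across and 100 mm high, on the table; origin under its middle. Bystander.
- slide_box: Loose white box with a red lid, 80 x 115 x 42 mm, on the table; origin under its middle, z up. Bystander.

How it is judged:
By the outcome, as a careful person would: the job done as asked, in the order asked, and still so for the second after the job is handed in, with the robot touching nothing.
It also fails if it takes over 64 s, if anything falls off the work surface, if the arm or the gripper's body presses on something with over 40 N, if the wrist force passes 120 N, or if a joint passes its speed limit or range.

## Working session

There is one attempt and no reset: what is moved stays moved. The work goes in short steps, Python scripts to look and compute and a tool call to move; the robot and the scene stay as the last step left them, time stands still between calls to the robot, and variables do not carry over. Pictures are saved under pics/ and viewed, at most 10 in all, crops included, and the job is handed in when it is done.

Besides the shell and the picture viewer there is one more tool, called after "Call:" as a command line: name --argument value ..., lists and objects as JSON in quotes. apply_moves: Moves the arm, as the interface text tells. Its arguments: {"type":"object","properties":{"delta_rot":{"type":"array"},"xyz":{"type":"array"},"hand":{"type":"array"}},"required":["delta_rot","xyz","hand"]}

```bash
mkdir -p pics; cat > h.py <<'E'
import numpy as np, cv2
from bench import arm, eyes, nets
def world(p, uv):
    uv=np.asarray(uv,float).reshape(-1,2)
    n=cv2.undistortPoints(uv.reshape(-1,1,2),np.array(p["camera_matrix"]),np.array(p["dist"])).reshape(-1,2)
    z=p["range_z"][uv[:,1].astype(int),uv[:,0].astype(int)]
    c=np.c_[n*z[:,None],z]
    return (c-np.array(p["t"]))@np.array(p["R"]), z
E
python3 - <<'E'
from h import *
s=arm.read_state(); print(s["position"],s["ee_rot"],s["contact_force"],s["clock"])
ims=[]
for n in("top","side"):
    p=eyes.get_image(n); cv2.imwrite(f"pics/{n}1.png",p["frame"][:,:,::-1])
    for k in("goniometer","release_key","edge_middle","vial","wash_bottle","slide_box"):
        try:
            r=nets.masks_of(k,p)
        except Exception as e: print(n,k,e); continue
        for d in r[:2]:
            v,u=np.nonzero(d["region"]); w,z=world(p,np.c_[u,v]); w=w[z>0]
            print(n,k,round(d["score"],2),d["bbox"],np.median(w,0).round() if len(w) else None)
    np.savez(f"{n}.npz",**{k:p[k] for k in("frame","range_z","camera_matrix","dist","R","t")})
E
```

```text
[ 277.1098431  -559.49940039  203.1282184 ] [-2.27800179e-01  9.73707307e-01  1.03898809e-03 -2.82592831e-04] [-0.63377285 -0.47694299 -0.52208462] 0.0
top goniometer 0.94 [169.7, 70.8, 454.8, 211.3] [678.  32.  60.]
top release_key 0.72 [299.3, 190.9, 317.4, 200.1] [556.  38.  79.]
top release_key 0.39 [174.2, 70.6, 452.0, 207.0] [678.  31.  60.]
top edge_middle 0.93 [171.7, 70.6, 451.3, 208.2] [678.  30.  60.]
top vial 0.53 [266.0, 144.9, 273.9, 159.6] [646. 121.  99.]
top wash_bottle 0.88 [438.0, 277.3, 473.1, 306.3] [ 351. -288.   68.]
top wash_bottle 0.34 [175.6, 72.3, 453.0, 212.1] [678.  31.  60.]
top slide_box 0.9 [167.6, 260.7, 222.6, 306.6] [351. 289.  40.]
side edge_middle 0.89 [140.4, 72.2, 318.9, 317.3] [687. 218.  61.]
side edge_middle 0.42 [240.8, 206.6, 253.9, 231.5] [650. 130.  84.]
side vial 0.57 [243.3, 208.7, 255.6, 233.4] [650. 130.  83.]
side vial 0.35 [140.4, 72.5, 319.9, 317.8] [687. 220.  61.]
side wash_bottle 0.74 [376.5, 130.8, 407.0, 167.7] [ 349. -278.   52.]
side slide_box 0.9 [362.5, 284.4, 415.0, 353.8] [353. 315.  41.]
```

View pics/top1.png

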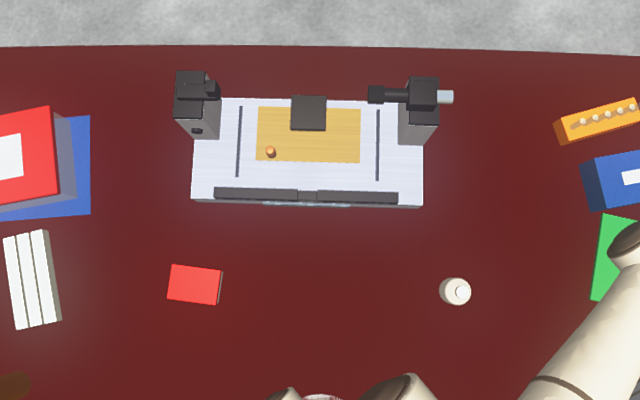

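View pics/side1.png

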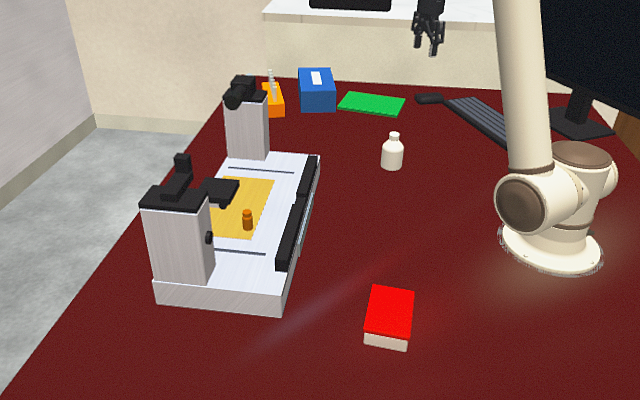

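The top view shows the lip from about (214,193) to (398,197), with the groove near (308,195). The vial is at (270,152), well behind the lip. Next I'll fit the lip line from the depth data.

```bash
python3 - <<'E'
from h import *
p=dict(np.load("top.npz"))
v,u=np.mgrid[180:215,200:412]; uv=np.c_[u.ravel(),v.ravel()]
w,z=world(p,uv); f=p["frame"][uv[:,1],uv[:,0]].astype(int).sum(1)
m=(w[:,2]>84)&(w[:,2]<97); q=w[m]; print(len(q),np.median(q[:,2]))
c=cv2.fitLine(q[:,:2].astype(np.float32),cv2.DIST_HUBER,0,.01,.01).ravel(); print(c)
d=c[:2]*np.sign(c[1]); s=(q[:,:2]-c[2:])@d; n=(q[:,:2]-c[2:])@[d[1],-d[0]]
a,b=np.percentile(s,[0.2,99.8]); print("ends",c[2:]+a*d,c[2:]+b*d,b-a,"across",np.percentile(n,[1,99]))
mid=c[2:]+(a+b)/2*d; n0=np.percentile(n,[1,99]).mean(); mid=mid+n0*np.array([d[1],-d[0]]); print("mid",mid,"yaw",np.degrees(np.arctan2(-d[0],d[1])))
rel=w[:,:2]-mid; S=rel@d; N=rel@[d[1],-d[0]]
for k in range(-80,100,5):
    mm=(abs(S-k)<2.5)&(abs(N)<7)&(w[:,2]>50); print(k,np.median(w[mm,2]).round(1) if mm.any() else None,end="; ")
E
```

```text
1808 88.9118806825101
[1.0090017e-02 9.9994910e-01 5.5613025e+02 3.9949627e+01]
ends [ 554.08511805 -162.72861615] [558.1993838  245.00671425] 407.75608615436454 across [-12.00430682  12.19396578]
mid [556.23707558  41.13809222] yaw -0.5781252
-80 88.5; -75 88.0; -70 89.3; -65 88.8; -60 88.6; -55 89.0; -50 89.7; -45 90.5; -40 88.0; -35 89.0; -30 89.6; -25 80.6; -20 79.4; -15 78.9; -10 79.5; -5 79.0; 0 79.5; 5 79.1; 10 79.0; 15 79.1; 20 81.9; 25 88.4; 30 89.3; 35 89.1; 40 88.1; 45 89.0; 50 88.6; 55 89.0; 60 89.7; 65 89.7; 70 88.2; 75 90.9; 80 88.1; 85 88.1; 90 88.3; 95 90.4;
```

Call:
apply_moves --delta_rot '[[0,0,0.9],[0,0,0.9],[0,0,0.9],[0,0,0.9],[0,0,0.9],[0,0,0],[0,0,0],[0,0,0],[0,0,0],[0,0,0],[0,0,0],[0,0,0],[0,0,0],[0,0,0],[0,0,0],[0,0,0],[0,0,0],[0,0,0],[0,0,0],[0,0,0]]' --xyz '[[0,0,0],[0,0,0],[0,0,0],[0,0,0],[0,0,0],[-0.55,0.9,0],[-0.55,0.9,0],[-0.55,0.9,0],[-0.55,0.9,0],[-0.55,0.9,0],[-0.55,0.9,0],[-0.55,0.9,0],[-0.55,0.9,0],[-0.55,0.9,0],[-0.55,0.9,0],[-0.55,0.9,0],[-0.55,0.9,0],[-0.55,0.9,0],[-0.55,0.9,0],[0,0,0]]' --hand '[1,1,1,1,1,1,1,1,1,1,1,1,1,1,1,1,1,1,1,1]'

```text
clock: 2.37
position: [475.5, -244.6, 204.4]
ee_rot: [0.004, 1.0, 0.0, 0.001]
contact_force: [-0.0, 0.3, 0.2]
gripper_width: -0.0
grasp_force: 0.0
```

Call:
apply_moves --delta_rot '[[0,0,0],[0,0,0],[0,0,0],[0,0,0],[0,0,0],[0,0,0],[0,0,0],[0,0,0],[0,0,0],[0,0,0],[0,0,0],[0,0,0],[0,0,0],[0,0,0]]' --xyz '[[-0.45,0.78,0],[-0.45,0.78,0],[-0.45,0.78,0],[-0.45,0.78,0],[-0.45,0.78,0],[-0.45,0.78,0],[-0.43,0.78,0],[0,0,0.75],[0,0,0.75],[0,0,0.75],[0,0,0.75],[0,0,0.75],[0,0,0],[0,0,0]]' --hand '[1,1,1,1,1,1,1,1,1,1,1,1,1,1]'

```text
clock: 3.53
position: [552.8, -112.1, 110.0]
ee_rot: [0.006, 1.0, -0.0, -0.001]
contact_force: [-0.4, -0.4, 1.0]
gripper_width: -0.1
grasp_force: 0.0
```

```bash
python3 - <<'E'
from h import *
from scipy.spatial.transform import Rotation as Ro
s=arm.read_state(); print(s["position"],s["ee_rot"],s["contact_force"])
p=eyes.get_image("wrist"); cv2.imwrite("pics/wrist1.png",p["frame"][:,:,::-1])
H=np.array(p["hand_eye"]); R=Ro.from_quat(s["ee_rot"]).as_matrix()
Rc=R@H[:3,:3]; tc=R@H[:3,3]+s["position"]; print("cam",tc,Rc[:,2])
p["R"]=Rc.T; p["t"]=-Rc.T@tc
v,u=np.mgrid[0:400,0:640]; w,z=world(p,np.c_[u.ravel(),v.ravel()])
m=(z>0)&(w[:,2]>84)&(w[:,2]<96)&(abs(w[:,0]-556)<25); q=w[m]; print(m.sum())
if m.sum():
    print(np.percentile(q,[1,50,99],axis=0).round(1))
    for y in range(-180,250,10):
        k=q[abs(q[:,1]-y)<5]
        if len(k)>20: print(y,np.percentile(k[:,0],[2,98]).round(1),np.median(k[:,2]).round(1),end="; ")
E
```

```text
[ 552.75453499 -112.12681915  109.98726748] [ 5.75305938e-03  9.99982878e-01 -2.55493607e-04 -1.03947928e-03] [-0.3960859  -0.41727884  0.98025134]
cam [ 483.41611075 -111.49898226  279.66894549] [ 0.27127394 -0.00260214 -0.96249866]
13139
[[ 541.7 -159.8   84.8]
 [ 553.6  -53.2   89.8]
 [ 567.1  105.5   91.3]]
-160 [541.4 565.3] 89.8; -150 [541.5 565.1] 89.7; -140 [541.5 565.3] 89.7; -130 [541.6 565.4] 89.8; -120 [541.8 564.5] 89.8; -110 [541.9 562.4] 89.8; -100 [542.1 565.7] 89.8; -90 [542.2 565.9] 89.8; -80 [542.2 566. ] 89.9; -70 [542.4 566.1] 89.8; -60 [542.5 566.2] 89.8; -50 [542.6 566.4] 89.9; -40 [542.7 566. ] 89.9; -30 [542.8 566.1] 89.8; -20 [542.9 566.3] 89.9; -10 [543.1 566.5] 89.9; 0 [543.2 566.8] 89.9; 10 [543.4 567.1] 89.9; 20 [543.5 567.1] 89.8; 60 [544.1 567.5] 89.1; 70 [543.8 567.6] 90.0; 80 [543.7 567.4] 90.0; 90 [544.  567.7] 90.0; 100 [544.  568.1] 89.9; 110 [544.1 568.4] 89.8;
```

View pics/wrist1.png

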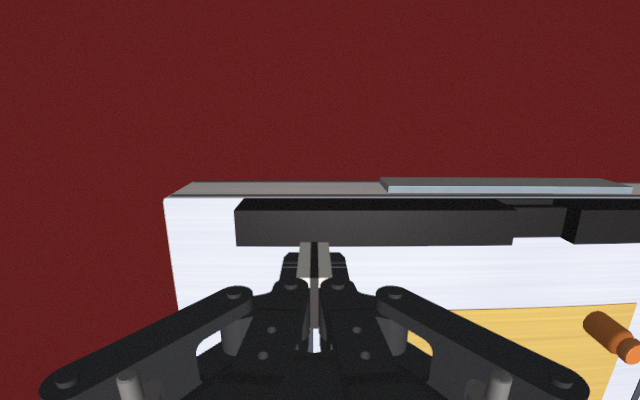

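The wrist view shows the fingertips (315,250) over the lip, whose near end is at (236,225). The groove runs from about (513,222) to (565,222), ahead on the +y side. I'll lower the hand gently onto the lip.

Call:
apply_moves --delta_rot '[[0,0,0],[0,0,0],[0,0,0],[0,0,0],[0,0,0],[0,0,0]]' --xyz '[[-0.05,0,0.3],[0,0,0.3],[0,0,0.08],[0,0,0.06],[0,0,0.04],[0,0,0]]' --hand '[1,1,1,1,1,1]'

```text
clock: 4.08
position: [554.5, -111.7, 90.9]
ee_rot: [0.006, 1.0, -0.0, -0.0]
contact_force: [0.2, -0.1, 0.3]
gripper_width: -0.2
grasp_force: 0.0
```

Call:
apply_moves --delta_rot '[[0,0,0],[0,0,0],[0,0,0]]' --xyz '[[0,0,0.04],[0,0,0.02],[0,0,0]]' --hand '[1,1,1]'

```text
clock: 4.33
position: [554.5, -111.7, 89.5]
ee_rot: [0.006, 1.0, 0.0, 0.0]
contact_force: [0.3, 0.8, 0.2]
gripper_width: 0.0
grasp_force: 0.0
```

Call:
apply_moves --delta_rot '[[0,0,0],[0,0,0]]' --xyz '[[0,0,0.03],[0,0,0]]' --hand '[1,1]'

```text
clock: 4.5
position: [554.5, -111.7, 88.7]
ee_rot: [0.006, 1.0, 0.0, -0.0]
contact_force: [0.3, 0.9, -0.8]
gripper_width: 0.1
grasp_force: 0.0
```

Call:
apply_moves --delta_rot '[[0,0,0],[0,0,0]]' --xyz '[[0,0,0.03],[0,0,0]]' --hand '[1,1]'

```text
clock: 4.67
position: [554.5, -111.7, 87.8]
ee_rot: [0.006, 1.0, 0.0, -0.0]
contact_force: [0.2, 0.4, 0.4]
gripper_width: 0.0
grasp_force: 0.0
```

Call:
apply_moves --delta_rot '[[0,0,0],[0,0,0]]' --xyz '[[0,0,0.03],[0,0,0]]' --hand '[1,1]'

```text
clock: 4.83
position: [554.4, -111.7, 87.1]
ee_rot: [0.006, 1.0, 0.0, -0.0]
contact_force: [0.5, -0.2, -0.4]
gripper_width: 0.1
grasp_force: 0.0
```

Call:
apply_moves --delta_rot '[[0,0,0],[0,0,0]]' --xyz '[[0,0,0.03],[0,0,0]]' --hand '[1,1]'

```text
clock: 5.0
position: [554.4, -111.7, 86.3]
ee_rot: [0.006, 1.0, 0.0, -0.0]
contact_force: [0.3, 1.3, 0.8]
gripper_width: -0.1
grasp_force: 0.0
```

```bash
python3 - <<'E'
from h import *
for n in("wrist","side"):
    p=eyes.get_image(n); f=p["frame"][:,:,::-1]
    c=f[170:320,220:440] if n=="wrist" else f[130:290,240:380]
    cv2.imwrite(f"pics/{n}2.png",cv2.resize(c,None,fx=3.5,fy=3.5,interpolation=cv2.INTER_CUBIC))
E
```

```text
(no output)
```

View pics/side2.png

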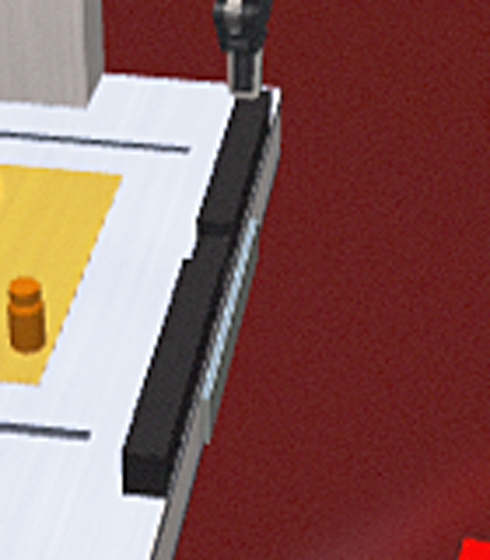

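View pics/wrist2.png

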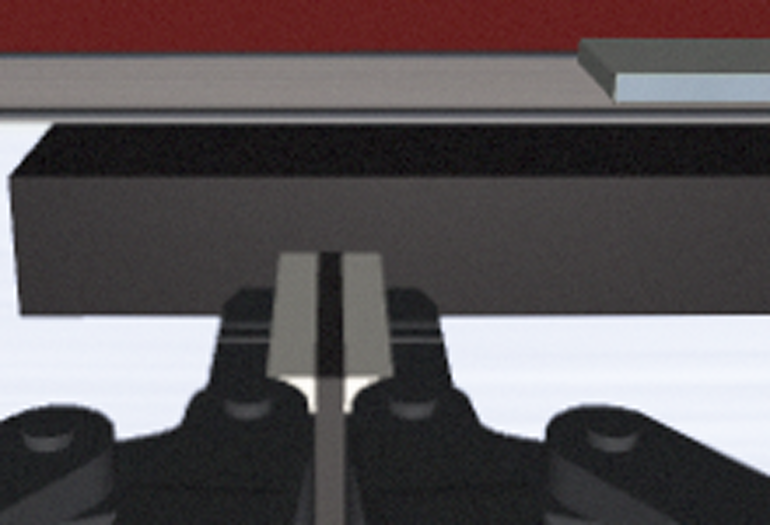

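Both views show the fingertips over the middle of the lip's width, about (245,95) in the side crop and (330,255) in the wrist crop, at or just above the top. I'll keep going down in small steps.

Call:
apply_moves --delta_rot '[[0,0,0],[0,0,0]]' --xyz '[[0,0,0.03],[0,0,0]]' --hand '[1,1]'

```text
clock: 5.27
position: [554.5, -111.7, 85.6]
ee_rot: [0.006, 1.0, 0.0, -0.0]
contact_force: [-0.1, -0.1, 0.5]
gripper_width: 0.2
grasp_force: 0.0
```

Call:
apply_moves --delta_rot '[[0,0,0],[0,0,0]]' --xyz '[[0,0,0.03],[0,0,0]]' --hand '[1,1]'

```text
clock: 5.43
position: [554.4, -111.7, 84.8]
ee_rot: [0.006, 1.0, 0.0, -0.0]
contact_force: [-0.7, 0.0, -0.3]
gripper_width: -0.1
grasp_force: 0.0
```

Call:
apply_moves --delta_rot '[[0,0,0],[0,0,0]]' --xyz '[[0,0,0.03],[0,0,0]]' --hand '[1,1]'

```text
clock: 5.6
position: [554.4, -111.7, 84.1]
ee_rot: [0.006, 1.0, 0.0, -0.0]
contact_force: [-0.7, -0.2, 0.1]
gripper_width: 0.2
grasp_force: 0.0
```

```bash
python3 - <<'E'
from h import *
p=eyes.get_image("side")
v,u=np.mgrid[100:200,280:340]; w,z=world(p,np.c_[u.ravel(),v.ravel()])
m=(z>0)&(abs(w[:,0]-554)<14)&(abs(w[:,1]+112)<14)&(w[:,2]>60)
o=np.argsort(w[m][:,2]); print(np.c_[w[m].round(1),u.ravel()[m],v.ravel()[m]][o][:25].tolist())
m=(z>0)&(abs(w[:,0]-555)<8)&(w[:,1]>-95)&(w[:,1]<0)&(w[:,2]>70); print("lip",np.median(w[m],0))
E
```

```text
[[541.0, -123.3, 63.4, 315.0, 172.0], [541.5, -108.1, 63.6, 314.0, 175.0], [540.9, -122.3, 66.9, 315.0, 171.0], [541.1, -105.2, 68.2, 314.0, 174.0], [541.6, -108.6, 69.1, 314.0, 173.0], [540.9, -121.6, 70.1, 315.0, 170.0], [541.3, -124.7, 71.2, 315.0, 169.0], [541.5, -107.0, 72.8, 314.0, 172.0], [541.5, -107.4, 75.4, 314.0, 171.0], [541.0, -122.3, 75.5, 315.0, 168.0], [541.4, -125.3, 76.6, 315.0, 167.0], [541.2, -104.5, 80.0, 314.0, 170.0], [541.0, -121.5, 81.6, 315.0, 166.0], [541.8, -108.6, 83.2, 314.0, 168.0], [540.9, -101.4, 84.6, 314.0, 169.0], [540.8, -119.4, 85.7, 315.0, 165.0], [541.3, -123.6, 86.1, 315.0, 164.0], [541.8, -108.2, 86.2, 314.0, 167.0], [550.3, -116.4, 86.5, 311.0, 165.0], [546.6, -106.9, 86.6, 312.0, 167.0], [561.7, -109.2, 86.7, 306.0, 166.0], [554.0, -125.2, 86.9, 310.0, 163.0], [546.0, -121.0, 87.1, 313.0, 164.0], [563.7, -123.1, 87.2, 306.0, 163.0], [557.7, -99.1, 87.2, 307.0, 168.0]]
lip [554.99160083 -71.32693923 201.82099438]
```

Call:
apply_moves --delta_rot '[[0,0,0],[0,0,0]]' --xyz '[[0,0,0.03],[0,0,0]]' --hand '[1,1]'

```text
clock: 5.82
position: [554.5, -111.7, 83.3]
ee_rot: [0.006, 1.0, 0.0, -0.0]
contact_force: [-0.4, -0.5, -0.2]
gripper_width: -0.2
grasp_force: 0.0
```

```bash
python3 - <<'E'
from h import *
s=arm.read_state(); print(s["position"],s["contact_force"],s["wrist_torque"],np.round(s["joint_efforts"],2))
p=eyes.get_image("side")
v,u=np.mgrid[130:180,298:322]; w,z=world(p,np.c_[u.ravel(),v.ravel()]); w=w.reshape(50,24,3)
for r in range(14,42): print(130+r,[tuple(w[r,c].round().astype(int)) for c in (9,10,11,12,13)], p["frame"][130+r,308:312].sum(1))
E
```

```text
[ 554.4661747  -111.66908536   83.34195963] [-0.40930544 -0.48940593 -0.19498505] [-0.01052868 -0.02425606 -0.0154251 ] [ 1.000e-02 -3.674e+01  1.555e+01  3.460e+00  1.000e-02  0.000e+00]
144 [(np.int64(556), np.int64(-82), np.int64(161)), (np.int64(553), np.int64(-78), np.int64(164)), (np.int64(551), np.int64(-81), np.int64(162)), (np.int64(549), np.int64(-84), np.int64(161)), (np.int64(546), np.int64(-75), np.int64(166))] [170 171 174 117]
145 [(np.int64(555), np.int64(-79), np.int64(160)), (np.int64(553), np.int64(-77), np.int64(162)), (np.int64(551), np.int64(-82), np.int64(159)), (np.int64(549), np.int64(-81), np.int64(160)), (np.int64(546), np.int64(-77), np.int64(162))] [114 130 126 133]
146 [(np.int64(555), np.int64(-79), np.int64(158)), (np.int64(553), np.int64(-81), np.int64(157)), (np.int64(551), np.int64(-82), np.int64(157)), (np.int64(549), np.int64(-82), np.int64(157)), (np.int64(546), np.int64(-78), np.int64(159))] [114 130 126 110]
147 [(np.int64(558), np.int64(-99), np.int64(144)), (np.int64(556), np.int64(-99), np.int64(145)), (np.int64(553), np.int64(-93), np.int64
[... 5624 characters left out ...]
64(554), np.int64(-89), np.int64(91)), (np.int64(552), np.int64(-95), np.int64(87)), (np.int64(550), np.int64(-96), np.int64(87)), (np.int64(547), np.int64(-93), np.int64(89))] [157 153 151 153]
170 [(np.int64(556), np.int64(-87), np.int64(89)), (np.int64(554), np.int64(-87), np.int64(89)), (np.int64(551), np.int64(-87), np.int64(89)), (np.int64(549), np.int64(-88), np.int64(89)), (np.int64(547), np.int64(-90), np.int64(88))] [167 155 158 159]
171 [(np.int64(555), np.int64(-80), np.int64(90)), (np.int64(553), np.int64(-83), np.int64(88)), (np.int64(550), np.int64(-80), np.int64(91)), (np.int64(548), np.int64(-83), np.int64(89)), (np.int64(546), np.int64(-83), np.int64(89))] [139 154 150 163]
```

The side depth puts the visible fingertips at z≈110 while the TCP reads 83, so the fingers seem not to reach the TCP. I'll check this with the wrist depth, in tool coordinates.

```bash
python3 - <<'E'
from h import *
s=arm.read_state(); print(s["gripper_width"])
p=eyes.get_image("wrist"); H=np.array(p["hand_eye"]); p["R"]=H[:3,:3].T; p["t"]=-H[:3,:3].T@H[:3,3]
v,u=np.mgrid[200:320:2,270:360:1]; w,z=world(p,np.c_[u.ravel(),v.ravel()]); w=w.reshape(60,90,3)
for r in range(15,45): print(200+2*r,[w[r,c].round().astype(int).tolist() for c in (30,36,45,54)])
cv2.imwrite("pics/wrist3.png",cv2.resize(p["frame"][180:330,230:430,::-1],None,fx=4,fy=4))
E
```

```text
0.0106340448148641
230 [[8, -8, -6], [8, -4, -6], [8, 1, -6], [8, 5, -6]]
232 [[6, -8, -6], [6, -4, -6], [7, 1, -8], [7, 5, -7]]
234 [[6, -8, -7], [5, -4, -6], [6, 1, -6], [6, 5, -7]]
236 [[4, -8, -5], [5, -4, -7], [5, 1, -7], [4, 5, -6]]
238 [[3, -8, -7], [3, -4, -7], [3, 1, -6], [3, 5, -6]]
240 [[2, -8, -7], [2, -4, -6], [2, 1, -7], [2, 5, -6]]
242 [[11, -7, -30], [11, -4, -30], [11, 0, -31], [11, 5, -31]]
244 [[11, -6, -33], [11, -4, -33], [11, 0, -32], [11, 5, -33]]
246 [[11, -6, -36], [12, -4, -36], [12, 0, -36], [11, 4, -36]]
248 [[11, -6, -38], [11, -4, -37], [11, 0, -38], [11, 4, -38]]
250 [[11, -6, -41], [11, -4, -40], [11, 0, -39], [11, 4, -40]]
252 [[11, -6, -43], [12, -3, -43], [12, 0, -43], [12, 4, -43]]
254 [[11, -6, -44], [11, -3, -44], [11, 0, -44], [12, 4, -45]]
256 [[11, -6, -46], [11, -3, -46], [11, 0, -46], [11, 4, -46]]
258 [[12, -6, -49], [11, -3, -47], [12, 0, -49], [11, 4, -48]]
260 [[11, -6, -50], [11, -3, -50], [12, 0, -51], [11, 4, -50]]
262 [[11, -6, -51], [11, -3, -52], [11, 0, -51], [11, 4, -52]]
264 [[11, -6, -54], [12, -3, -54], [11, 0, -53], [11, 4, -52]]
266 [[11, -6, -55], [11, -3, -55], [11, 0, -55], [11, 4, -55]]
268 [[11, -5, -57], [12, -3, -57], [11, 0, -56], [11, 4, -57]]
270 [[11, -5, -58], [11, -3, -58], [11, 0, -59], [11, 4, -58]]
272 [[11, -5, -60], [11, -3, -60], [11, 0, -60], [11, 4, -60]]
274 [[11, -5, -61], [11, -3, -61], [11, 0, -61], [11, 4, -61]]
276 [[11, -5, -63], [11, -3, -63], [12, 0, -64], [11, 4, -63]]
278 [[11, -5, -65], [11, -3, -65], [11, 0, -65], [12, 4, -65]]
280 [[12, -5, -67], [10, -3, -64], [10, 0, -64], [12, 3, -67]]
282 [[12, -5, -69], [12, -3, -69], [9, 0, -64], [12, 3, -69]]
284 [[13, -5, -72], [13, -3, -72], [8, 0, -64], [12, 3, -71]]
286 [[12, -5, -72], [12, -3, -72], [8, 0, -64], [13, 3, -73]]
288 [[12, -5, -74], [12, -3, -73], [7, 0, -64], [13, 3, -74]]
```

View pics/wrist3.png

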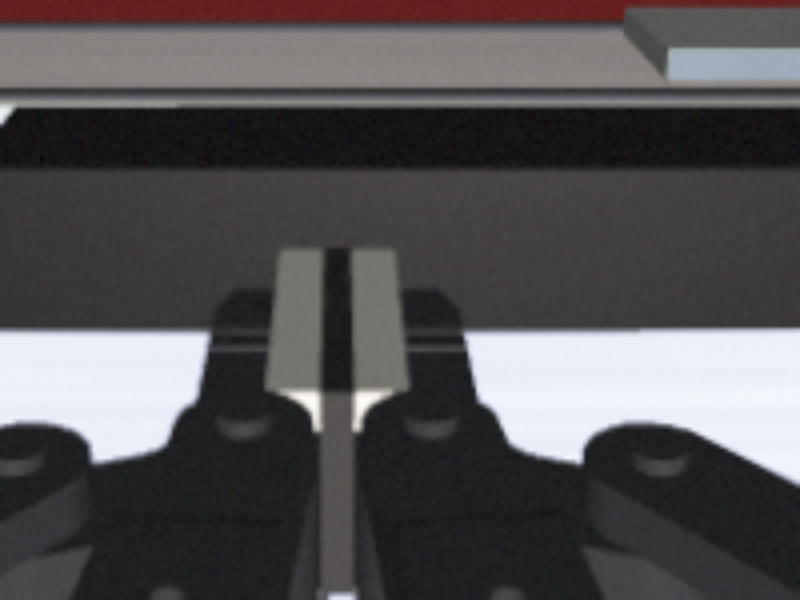

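Both cameras agree that the real fingertips sit about 28 mm behind the nominal TCP, so contact should come near TCP z≈61. I'll go down 19 mm and then step.

Call:
apply_moves --delta_rot '[[0,0,0],[0,0,0],[0,0,0],[0,0,0]]' --xyz '[[0,0,0.3],[0,0,0.3],[0,0,0.12],[0,0,0]]' --hand '[1,1,1,1]'

```text
clock: 6.25
position: [553.4, -111.7, 63.9]
ee_rot: [0.006, 1.0, -0.0, -0.002]
contact_force: [-0.3, -0.6, -0.4]
gripper_width: 0.1
grasp_force: 0.0
```

Call:
apply_moves --delta_rot '[[0,0,0],[0,0,0],[0,0,0]]' --xyz '[[0,0,0.03],[0,0,0.02],[0,0,0]]' --hand '[1,1,1]'

```text
clock: 6.5
position: [554.6, -111.7, 64.3]
ee_rot: [0.006, 1.0, -0.0, 0.0]
contact_force: [-0.4, 0.6, 0.0]
gripper_width: 0.2
grasp_force: 0.0
```

Call:
apply_moves --delta_rot '[[0,0,0],[0,0,0],[0,0,0]]' --xyz '[[0,0,0.03],[0,0,0.03],[0,0,0]]' --hand '[1,1,1]'

```text
clock: 6.75
position: [554.7, -111.7, 63.0]
ee_rot: [0.006, 1.0, -0.0, 0.0]
contact_force: [0.1, 0.3, 0.6]
gripper_width: -0.1
grasp_force: 0.7
```

Call:
apply_moves --delta_rot '[[0,0,0],[0,0,0]]' --xyz '[[0,0,0.03],[0,0,0]]' --hand '[1,1]'

```text
clock: 6.92
position: [554.8, -111.7, 63.0]
ee_rot: [0.005, 1.0, -0.0, 0.0]
contact_force: [-2.0, 0.8, 5.9]
gripper_width: -0.1
grasp_force: 2.8
```

Contact: 5.9 N at TCP z=63, about 153 mm from the middle of the lip. Now I'll sweep inwards.

Call:
apply_moves --delta_rot '[[0,0,0],[0,0,0],[0,0,0],[0,0,0],[0,0,0],[0,0,0],[0,0,0],[0,0,0],[0,0,0],[0,0,0],[0,0,0]]' --xyz '[[0,0.3,0],[0,0.3,0],[0,0.3,0],[0,0.3,0],[0,0.3,0],[0,0.3,0],[0,0.3,0],[0,0.3,0],[0,0.3,0],[0,0.3,0],[0,0,0]]' --hand '[1,1,1,1,1,1,1,1,1,1,1]'

```text
clock: 7.83
position: [556.2, -35.4, 63.0]
ee_rot: [0.005, 1.0, -0.0, 0.001]
contact_force: [-1.8, 1.0, 6.4]
gripper_width: 0.3
grasp_force: 3.5
```

Call:
apply_moves --delta_rot '[[0,0,0],[0,0,0],[0,0,0],[0,0,0],[0,0,0],[0,0,0],[0,0,0]]' --xyz '[[0.02,0.3,0],[0.02,0.3,0],[0.02,0.3,0],[0,0.3,0],[0,0.3,0],[0,0.3,0],[0,0,0]]' --hand '[1,1,1,1,1,1,1]'

```text
clock: 8.42
position: [555.1, 9.5, 63.0]
ee_rot: [0.005, 1.0, -0.0, 0.001]
contact_force: [-0.8, 1.1, 7.5]
gripper_width: -0.1
grasp_force: 3.6
```

Call:
apply_moves --delta_rot '[[0,0,0],[0,0,0],[0,0,0],[0,0,0],[0,0,0]]' --xyz '[[0,0.25,0],[0,0.25,0],[0,0.25,0],[0,0.25,0],[0,0,0]]' --hand '[1,1,1,1,1]'

```text
clock: 8.83
position: [554.3, 34.8, 61.4]
ee_rot: [0.005, 1.0, 0.0, -0.0]
contact_force: [0.2, 0.3, 0.4]
gripper_width: 0.3
grasp_force: 0.0
```

The force vanished and the tip dropped, so it is in the groove. I'll centre it (+3 mm) and press.

Call:
apply_moves --delta_rot '[[0,0,0],[0,0,0],[0,0,0],[0,0,0],[0,0,0],[0,0,0]]' --xyz '[[-0.05,0.12,0],[0,0,0.1],[0,0,0.1],[0,0,0.1],[0,0,0.1],[0,0,0]]' --hand '[1,1,1,1,1,1]'

```text
clock: 9.33
position: [555.8, 36.1, 51.5]
ee_rot: [0.006, 1.0, -0.0, -0.0]
contact_force: [-0.9, 0.1, 0.3]
gripper_width: -0.2
grasp_force: 0.0
```

Call:
apply_moves --delta_rot '[[0,0,0],[0,0,0],[0,0,0],[0,0,0],[0,0,0]]' --xyz '[[0,0,0.05],[0,0,0.05],[0,0,0.05],[0,0,0.05],[0,0,0]]' --hand '[1,1,1,1,1]'

```text
clock: 9.75
position: [556.0, 36.2, 47.0]
ee_rot: [0.006, 1.0, -0.0, 0.0]
contact_force: [-1.6, -0.4, 3.2]
gripper_width: -0.2
grasp_force: 1.6
```

Now I'll press on to the hard stop.

Call:
apply_moves --delta_rot '[[0,0,0],[0,0,0],[0,0,0],[0,0,0]]' --xyz '[[0,0,0.05],[0,0,0.05],[0,0,0],[0,0,0]]' --hand '[1,1,1,1]'

```text
clock: 10.08
position: [556.2, 36.1, 46.9]
ee_rot: [0.005, 1.0, -0.0, 0.0]
contact_force: [-5.4, 0.5, 16.2]
gripper_width: -0.2
grasp_force: 8.4
```

The key is at its hard stop: 16 N with no further travel. I'll lift straight up and check.

Call:
apply_moves --delta_rot '[[0,0,0],[0,0,0],[0,0,0],[0,0,0],[0,0,0],[0,0,0],[0,0,0],[0,0,0],[0,0,0],[0,0,0]]' --xyz '[[0,0,-0.2],[0,0,-0.5],[0,0,-0.8],[0,0,-0.8],[0,0,-0.8],[0,0,-0.8],[0,0,-0.8],[0,0,-0.8],[0,0,0],[0,0,0]]' --hand '[1,1,1,1,1,1,1,1,1,1]'

```text
clock: 10.92
position: [556.5, 36.7, 182.6]
ee_rot: [0.006, 1.0, 0.001, 0.001]
contact_force: [-0.9, 0.3, 0.5]
gripper_width: 0.2
grasp_force: 0.0
```

```bash
python3 - <<'E'
from h import *
p=eyes.get_image("side")
cv2.imwrite("pics/side3.png",cv2.resize(p["frame"][130:290,220:420,::-1],None,fx=3.5,fy=3.5,interpolation=cv2.INTER_CUBIC))
def pts(p):
    v,u=np.mgrid[0:400,0:640]; w,z=world(p,np.c_[u.ravel(),v.ravel()]); return w[z>0]
for p in (dict(np.load("side.npz")),p):
    w=pts(p)
    f=w[(abs(w[:,1]-41)<90)&(w[:,2]>18)&(w[:,2]<42)&(w[:,0]>490)&(w[:,0]<560)]; print("drawer front x",np.median(f[:,0]))
    k=w[(abs(w[:,1]-38)<10)&(abs(w[:,0]-555)<7)&(w[:,2]>60)&(w[:,2]<95)]; print("key z",len(k),np.median(k[:,2]) if len(k) else None)
E
```

```text
drawer front x 537.2765710755499
key z 27 78.9317762011023
drawer front x 531.8371360125052
key z 14 72.43507967199146
```

View pics/side3.png

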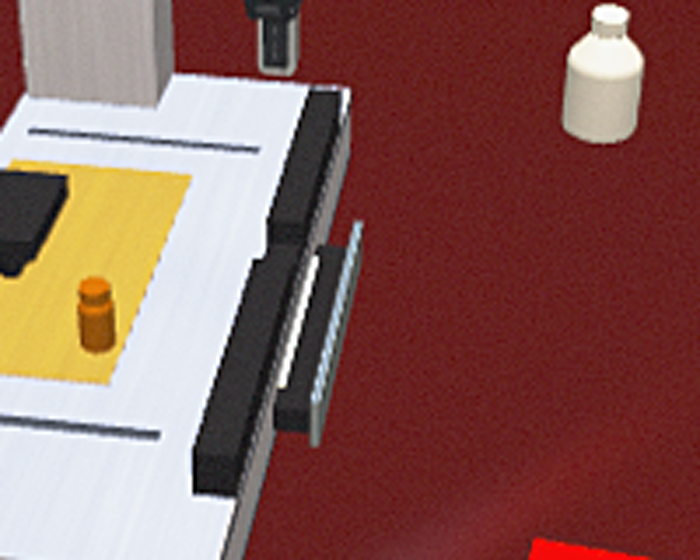

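The side view shows the drawer standing out at (320,340), the key about 6.5 mm lower at (290,245), and the vial and bottle undisturbed. The hand is clear, well above the lip.

```bash
python3 -c "
from bench import arm
print(arm.job_done())"
```

```text
the job is handed in; nothing more can be done
None
```

I swept the fingertip along the lip from its right end, found the groove and pressed the key to its hard stop; the drawer popped out, the hand is clear with nothing else touched, and the job is handed in.

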